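# Shut the tin pencil box

## Robot

A 7-joint arm with a two-finger parallel gripper is mounted at the origin on the work surface. World frame = base frame: x ahead of the robot, y to its left, z up, the work surface at z = 0. Lengths are in m, angles in rad, forces in N, time in s.
With the tool pointing down it reaches from about 0.4 to 0.875 m from the base axis. Payload 19.3 kg.
Tool frame: the origin (TCP) lies at the very end of the fingers, on their centre line; the grasp point (between the pads) lies 19 mm behind it; y points along the fingers, x is the direction in which the jaws open and shut, and the axes are right-handed (so a half turn about y gives the same grasp; the last joint's range is limited). The gripper opens to 85 mm and grips with 20 to 120 N. Pads are 22 mm wide; open, the fingers measure 114 mm over their backs; the gripper's body (76 mm by 85 mm) begins 54 mm behind the grasp point. The pads swing forward as they close: fully open they stand 13 mm farther back than shut.
Start: joints at [-1.216, 0.521, -0.036, 1.599, 0.021, 1.021, -0.113], TCP at [0.258, 0.569, 0.231] pointing down, gripper open.
Joint ranges: [-2.91, 2.91], [-0.3, 2.13], [-1.5, 1.42], [0.17, 2.43], [-1.26, 4.41], [0.16, 1.93], [-2.52, 2.52]. Speed limits (rad/s): [1.89, 1.89, 2.39, 2.39, 3.01, 3.01, 3.01].

## Interface

Orientations are given as [roll, pitch, yaw] about the fixed x, y, z axes, in that order (R = Rz(yaw) Ry(pitch) Rx(roll)).
In Python, from workcell import bot gives the robot as it stands. The module is installed in compiled form; this text tells all that it offers.
- The arm moves only by the shell command python3 -m crank 'ROWS' [FORCE]. ROWS is JSON, a list of rows, each an object of numbers: "hand": the closure, from 0 (fully open) to 1 (shut); "dx", "dy", "dz": the shift along the tool's x, y, z in mm; "yaw": the turn about the tool's y in rad. In form: [{"hand": .., "dx": .., "dy": .., "dz": .., "yaw": ..}, ...]. A call has 1 to 12 rows; each row is the pose to reach, as a shift and turn from the pose commanded when the call began, along the tool's axes at that moment; what a row does not reach only later rows make up. A row lasts 1/12 s, in which the tool goes at most 41.7 mm and 7.16 degrees, less where a joint would pass 70% of its speed; a pose out of reach is approached as far as the arm can. A call with a gripper value outside its range is refused whole. The fingers move at their own pace and stop on an object; FORCE is the grip in N (left out, the last holds). Time passes only in rows, so rows that repeat a pose let the fingers close. It gives the time, the measured TCP pose, the force and the opening at its end, in the units of the state.
- bot.observe(): the state, without advancing time (a new reading comes with each control period).
- bot.grab_frame(name): name is "side" or "top" or "wrist"; returns the picture (480x640x3 uint8, red, green, blue); there is no depth.
- bot.camera_info(name): a dict with "fx", "fy", "cx", "cy" (pixels), "dist" ([k1, k2, p1, p2, k3] as OpenCV has them; the pictures are not rectified), "rvec" (rotation vector, rad) and "tvec" (3), from world to camera coordinates, as OpenCV has them. Camera axes: x right, y down, z forward; pixel columns grow to the right and rows downward; lengths in m; the calibration is good to about 2 mm. A picture is of the moment at which its call begins: read the wrist's pose just before it. camera_info takes no time and is no camera call; for the wrist camera it gives the pose at the moment of the call.
- bot.job_done(): hands the job in, once; it reports no verdict.
The state is a dict: "clock": time; "qpos": joint angles; "qd": joint speeds; "joint_efforts": joint torques, N m; "position": TCP position; "tool_rot": TCP orientation; "force": force on the tool from outside, world axes, zero at the start; "moment": the same for the moment, N m; "grip_width": finger opening in m.
Only numpy, scipy, OpenCV 4.12 (cv2) and the standard library are available. Lean on these libraries where they do the work, as an engineer would, in place of code of your own. Each camera call takes 0.05 s, during which the arm holds its last target.

## Task

The tin pencil box on the study table stands open. Push its raised lid over with the fingertips so that it comes down, then press the lid's front edge down until the sprung catch snaps and keeps it fully shut. Push and press only: nothing is to be pinched or picked up, do not press hard enough to dent the tin, leave the box where it stands, and do not disturb the other things on the table.

Things in the scene. Friction and masses are not known exactly. Their poses are not given: they have to be found in the camera images.
- tin: loose bare metal pencil box, about 0.4 kg. Tray 79 (x) by 195 (y) mm, 27 mm high; with the lid shut 84 x 200 x 34 mm. Origin: centre of its underside, on the table. Its own +x points to the long hinged side (rear), -x to the long front side with the sprung catch in the middle, y along its length, z up. Thin sheet metal: presses or squeezes above 30 N dent it.
- tin_lid (a joint): lid angle, rad: 0 fully shut, 1.57 upright, 2.0 its stop (leaning back over the rear). Starts between 1.66 and 1.95. Stiff hinge: from about 1.0 to 1.75 the lid stays where it is left, farther back it settles on its stop, below about 0.9 it falls by itself in under 1 s and rests, not yet shut, with its clasp on the sprung catch at about 0.085 (front edge 7 mm too high).
- lid_hinge (a point): middle of the hinge axis, at the tin's own (+42, 0, 22) mm. Axes turn with the lid (the tin's when shut), about y. The lid is a flat panel 84 mm wide, 200 mm long, reaching along this frame's -x from the hinge, its outer (top) face 12 mm along +z, with a 12 mm skirt turned down all round.
- lid_front (a point): point on the lid's outer (top) face, 6 mm in from the middle of the front edge, over the catch: 78 mm along the lid from the hinge. Moves with the lid; 34 mm above the table when fully shut. Axes as for lid_hinge, z out of the face. With the lid resting on the catch, about 6 to 8 N straight down here snaps it shut, and it stays shut when let go. Bottomed, it gives about 1 mm for 10 N.
- tumbler: empty stainless steel tumbler standing behind the tin, 76 mm across the mouth, 62 mm across the foot, 105 mm high. Origin: centre of its foot. Leave alone.
- sharpener: green plastic one-hole pencil sharpener, 30 x 17 x 13 mm, lying beside one short end of the tin. Origin: centre of its underside. Leave alone.
- glue_stick: glue stick standing in front of the tin, 28 mm across, 92 mm high. Origin: centre of its foot. Leave alone.
- abacus: wooden abacus with red beads, 95 x 284 x 22 mm, lying on the left of the table. Origin: centre of its underside. Leave alone.
Not all that is in view belongs to the job. Leave any brown or purple look-alike of the tin alone.

How it is judged:
At the end, for the whole second after the job is handed in: The lid is snapped fully shut (within 0.025 rad, about 2 mm at the front edge) and stays so untouched, and the tin rests flat on the table within 20 mm of where it stood; the tumbler, sharpener, glue stick and abacus are within 15 mm of their places (value of joint tin_lid below 0.025 rad and velocity of joint tin_lid between -0.05 and 0.05 rad/s and distance of tin from where it was at the start of the episode below 0.02 m and height (world z) of tin below 0.003 m and linear speed of tin below 0.01 m/s and distance of each of tumbler, sharpener, glue_stick, abacus from where it was at the start of the episode below 0.015 m).
It fails at once if the tin is lifted or tipped up (height (world z) of tin above 0.008 m or angle between tin's own z axis and vertical above 0.1 rad).
It fails at once if the tin is shoved more than 30 mm along the table (distance of tin from where it was at the start of the episode above 0.03 m).
It fails at once if the lid is pinched or pressed with more than 30 N (contact force between the fingers and tin above 30 N).
It fails at once if the tumbler, sharpener, glue stick or abacus is moved more than 15 mm (distance of any of tumbler, sharpener, glue_stick, abacus from where it was at the start of the episode above 0.015 m).
It also fails if it takes over 35 s, if anything falls off the work surface, if the arm or the gripper's body presses on something with over 40 N, if the wrist force passes 120 N, or if a joint passes its speed limit or range.

## Working session

There is one attempt and no reset: what is moved stays moved. The work goes in short steps, Python scripts to look and compute and a shell command to move; the robot and the scene stay as the last step left them, time stands still between calls to the robot, and variables do not carry over. Pictures are saved under pics/ and viewed, and the job is handed in when it is done.

```bash
mkdir -p pics; ls
python3 - <<'E'
from workcell import bot
import cv2
print(bot.observe())
for n in ("side","top","wrist"):
    print(n,bot.camera_info(n))
    cv2.imwrite(f"pics/{n}0.png",bot.grab_frame(n)[:,:,::-1])
E
```

```text
pics
{'clock': 0.0, 'qpos': array([-1.21623767,  0.52203525, -0.03632788,  1.59998049,  0.02119897,
        1.02108271, -0.11279976]), 'qd': array([-3.93082896e-04,  8.04310751e-04,  6.98688709e-06,  5.81114869e-04,
       -1.18531326e-04,  1.55644610e-04,  7.11883628e-04]), 'joint_efforts': array([ 1.65654248e-03, -9.27127934e+01,  1.98055789e+00, -3.69914639e+01,
        1.77484425e-02,  8.54061625e-03, -2.55132875e-05]), 'position': array([0.25746217, 0.56915354, 0.23072234]), 'tool_rot': array([-1.57087398e+00,  1.11817567e-03,  1.14602728e+00]), 'force': array([0.49050623, 0.24594223, 0.06707801]), 'moment': array([-0.02283574, -0.00361586, -0.03792665]), 'grip_width': 0.08560525871803157}
side {'fx': 435.7839816059574, 'fy': 435.7839816059574, 'cx': 327.4522082468622, 'cy': 239.34090681873153, 'dist': array([-0.00725021,  0.        ,  0.        ,  0.        ,  0.        ]), 'rvec': array([ 2.31979041, -0.77535757,  0.29556249]), 'tvec': array([-0.34901442,  0.35405538,  0.61152209])}
top {'fx': 572.7896678971173, 'fy': 572.7896678971173, 'cx': 330.6012819101008, 'cy': 237.7197793539811, 'dist': array([-0.09453199,  0.        ,  0.        ,  0.        ,  0.        ]), 'rvec': array([ 2.13350905, -2.11533753,  0.15688734]), 'tvec': array([0.15699618, 0.54322923, 1.19074479])}
wrist {'fx': 388.0258343539437, 'fy': 388.0258343539437, 'cx': 322.0078028278187, 'cy': 234.1655053049064, 'dist': array([-0.06358749,  0.        ,  0.        ,  0.        ,  0.        ]), 'rvec': array([-2.42837838, -1.56634847, -0.22612681]), 'tvec': array([-0.62433361, -0.03646209,  0.37867426])}
```

View pics/side0.png

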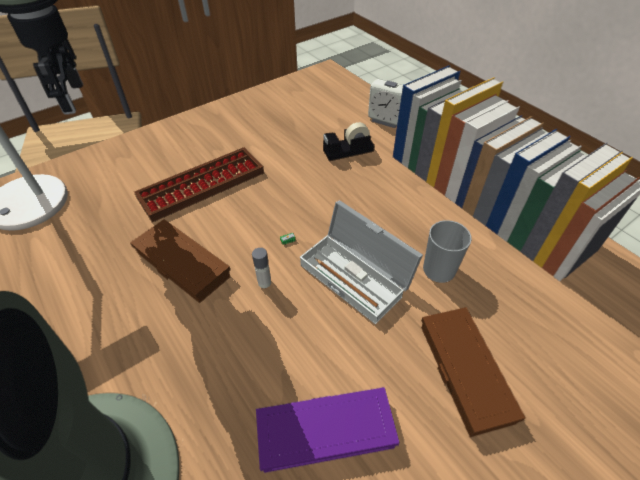

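View pics/top0.png

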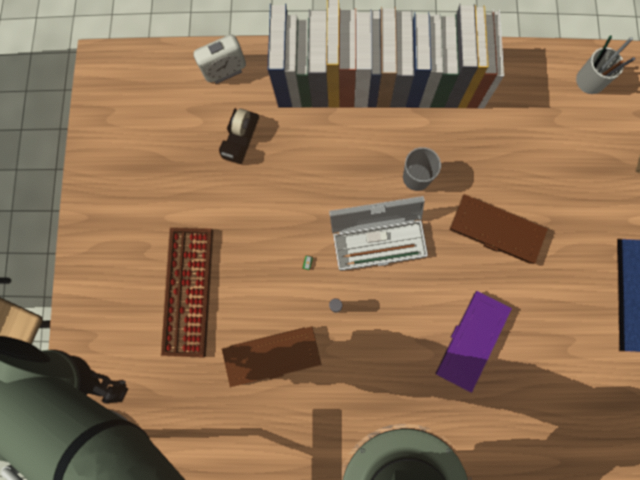

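View pics/wrist0.png

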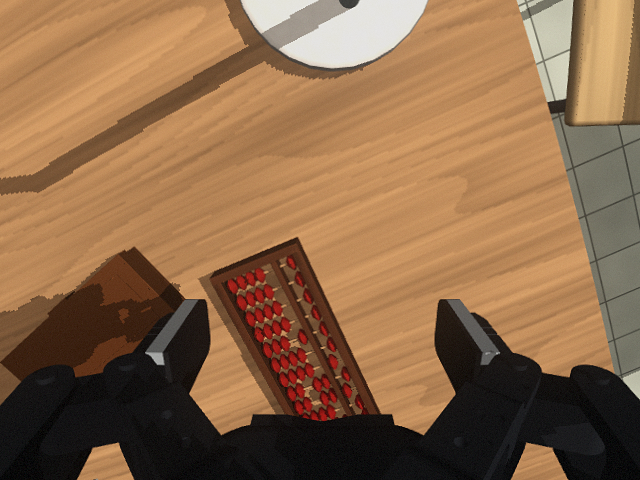

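Run:
```python
import cv2
a=cv2.imread("pics/side0.png");cv2.imwrite("pics/sc.png",cv2.resize(a[195:330,235:475],(800,450),interpolation=cv2.INTER_CUBIC))
a=cv2.imread("pics/top0.png");cv2.imwrite("pics/tc.png",cv2.resize(a[140:320,290:470],(800,800)[:2],interpolation=cv2.INTER_CUBIC)[:600])
```

```text
(no output)
```

View pics/sc.png

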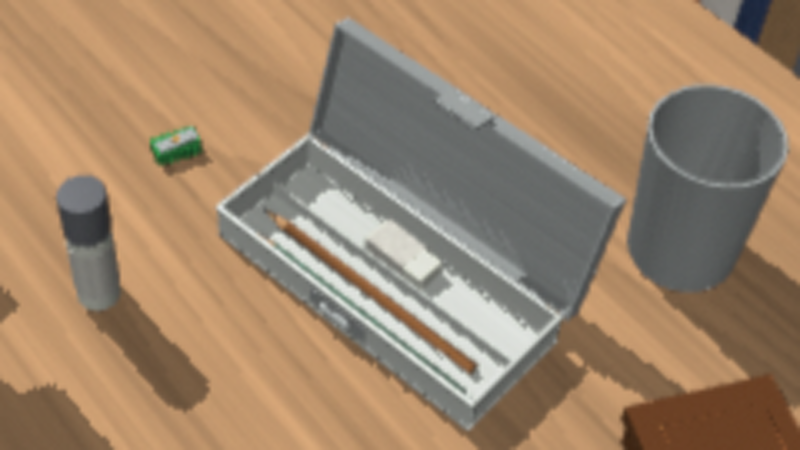

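View pics/tc.png

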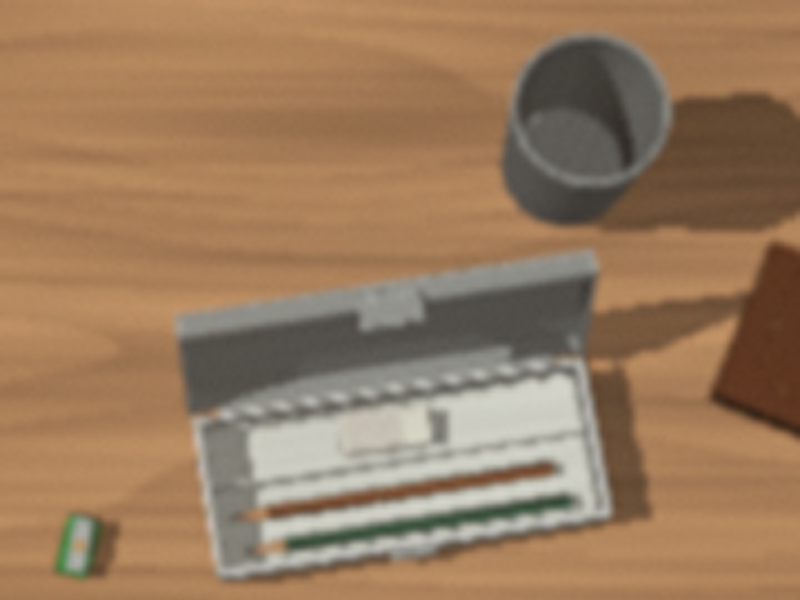

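```bash
cat > h.py <<'E'
import cv2, numpy as np
from workcell import bot
def ray(n,uv):
    c=bot.camera_info(n);K=np.array([[c['fx'],0,c['cx']],[0,c['fy'],c['cy']],[0,0,1]])
    p=cv2.undistortPoints(np.array([[uv]],float),K,c['dist'])[0,0]
    R=cv2.Rodrigues(c['rvec'])[0];o=-R.T@c['tvec'];d=R.T@np.array([p[0],p[1],1]);return o,d
def onz(n,uv,z):
    o,d=ray(n,uv);return o+d*(z-o[2])/d[2]
def proj(n,P):
    c=bot.camera_info(n);K=np.array([[c['fx'],0,c['cx']],[0,c['fy'],c['cy']],[0,0,1]])
    return cv2.projectPoints(np.array(P,float).reshape(-1,1,3),c['rvec'],c['tvec'],K,c['dist'])[0][:,0]
def tri(a,ua,b,ub):
    o1,d1=ray(a,ua);o2,d2=ray(b,ub)
    s=np.linalg.lstsq(np.c_[d1,-d2],o2-o1,rcond=None)[0]
    p,q=o1+d1*s[0],o2+d2*s[1];return (p+q)/2,np.linalg.norm(p-q)
E
python3 - <<'E'
from h import *
np.set_printoptions(precision=4,suppress=True)
t=lambda x,y:(x/4.4444+290-.4,y/4.4444+140-.4)
s=lambda x,y:(x/3.3333+235-.35,y/3.3333+195-.35)
print("rim")
C=[onz('top',t(*p),.027) for p in [(218,577),(610,516),(582,362),(198,418)]]
S=[onz('side',s(*p),.027) for p in [(220,206),(470,410),(560,318),(312,140)]]
for a,b in zip(C,S):print(a,b)
for C in (C,S):
  print(np.mean(C,0),[np.linalg.norm(C[i]-C[(i+1)%4]) for i in range(4)])
  d=C[0]-C[1]+C[3]-C[2];print("yaw y dir",np.arctan2(-d[0],d[1]))
print("lid",tri('top',t(178,317),'side',s(345,20)),tri('top',t(598,255),'side',s(622,203)))
print("tumb",onz('top',t(592,108),.105),onz('side',s(716,137),.105))
print("sharp",onz('top',t(79,545),.013)); print("glue top",onz('top',(336,305.5),.092),onz('side',s(82,193),.092))
E
```

```text
rim
[0.4754 0.1438 0.027 ] [0.479 0.143 0.027]
[ 0.5069 -0.0486  0.027 ] [ 0.5058 -0.0498  0.027 ]
[ 0.584  -0.0361  0.027 ] [ 0.5843 -0.0357  0.027 ]
[0.5544 0.1544 0.027 ] [0.5538 0.1519 0.027 ]
[0.5302 0.0534 0.027 ] [np.float64(0.19501128542296134), np.float64(0.07807636180606176), np.float64(0.1926989604140763), np.float64(0.07971163988884372)]
yaw y dir 0.15807069041872207
[0.5307 0.0523 0.027 ] [np.float64(0.19469087837418494), np.float64(0.07985666733462302), np.float64(0.19002778880265503), np.float64(0.0752968956406779)]
yaw y dir 0.1494939896834881
lid (array([0.5883, 0.1637, 0.1001]), np.float64(0.0027210255384647174)) (array([ 0.6195, -0.0335,  0.1004]), np.float64(0.002655108849010006))
tumb [ 0.6912 -0.0323  0.105 ] [ 0.689  -0.0329  0.105 ]
sharp [0.4924 0.2131 0.013 ]
glue top [0.3939 0.1482 0.092 ] [0.3973 0.15   0.092 ]
```

Run:
```python
from h import *
np.set_printoptions(precision=4,suppress=True)
print("lamp base",onz('side',(35,200),.01),"post along", onz('side',(35,190),.02))
c=bot.camera_info('wrist');R=cv2.Rodrigues(c['rvec'])[0];o=-R.T@c['tvec'];s=bot.observe()
from scipy.spatial.transform import Rotation as Ro
T=Ro.from_euler('xyz',s['tool_rot']).as_matrix();print(o,"cam in tool",T.T@(o-s['position']),T)
# model check
cx,cy,a=.5305,.053,.155
def W(x,y,z): return [cx+np.cos(a)*x-np.sin(a)*y, cy+np.sin(a)*x+np.cos(a)*y, z]
th=1.83
for n in('top','side'):
  img=cv2.imread(f"pics/{n}0.png")
  P=[W(x,y,.027) for x,y in[(-.0395,-.0975),(-.0395,.0975),(.0395,.0975),(.0395,-.0975)]]
  L=[W(.042-u*np.cos(th)+v*np.sin(th),y,.022+u*np.sin(th)+v*np.cos(th)) for u,v,y in[(0,.012,-.1),(0.084,.012,-.1),(0.084,.012,.1),(0,.012,.1)]]
  big=cv2.resize(img,None,fx=4,fy=4,interpolation=cv2.INTER_CUBIC)
  for Q,col in((P,(0,0,255)),(L,(0,255,255))): cv2.polylines(big,[np.int32((proj(n,Q)+.5)*4)],True,col,1)
  u,v=proj(n,[W(0,0,.05)])[0]*4
  cv2.imwrite(f"pics/chk_{n}.png",big[int(v)-270:int(v)+270,int(u)-300:int(u)+300])
```

```text
lamp base [0.0984 0.6506 0.01  ] post along [0.108  0.6714 0.02  ]
[0.1914 0.5992 0.3727] cam in tool [-0.     -0.1418  0.0726] [[ 0.4121 -0.0003 -0.9111]
 [ 0.9111 -0.0008  0.4121]
 [-0.0009 -1.     -0.0001]]
```

```bash
python3 -c "
import cv2,numpy as np
a=cv2.imread('pics/chk_top.png');b=cv2.imread('pics/chk_side.png')
cv2.imwrite('pics/chk.png',cv2.resize(np.hstack([a,b]),(800,360),interpolation=cv2.INTER_AREA))"
```

```text
(no output)
```

View pics/chk.png

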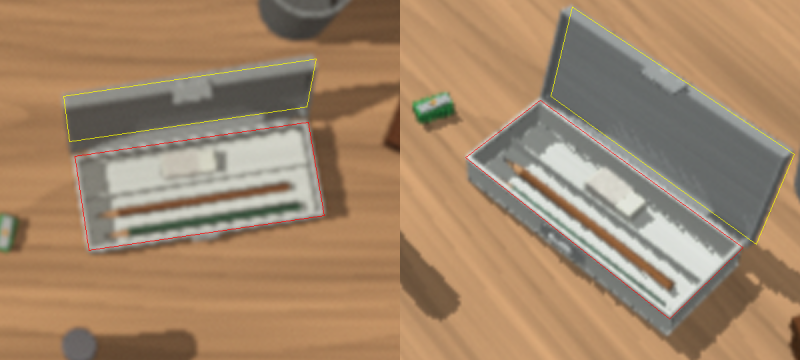

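The overlaid model fits both views: tray corners, and the lid at about 1.83 rad. Next I shut the fingers and carry the tool over to a point behind the lid.

```bash
python3 -m crank '[{"hand":1,"dx":-20,"dy":0,"dz":-36,"yaw":0.1},{"hand":1,"dx":-40,"dy":0,"dz":-72,"yaw":0.2},{"hand":1,"dx":-60,"dy":0,"dz":-108,"yaw":0.3},{"hand":1,"dx":-80,"dy":0,"dz":-144,"yaw":0.4},{"hand":1,"dx":-100,"dy":0,"dz":-180,"yaw":0.5},{"hand":1,"dx":-120,"dy":0,"dz":-216,"yaw":0.6},{"hand":1,"dx":-140,"dy":0,"dz":-252,"yaw":0.7},{"hand":1,"dx":-160,"dy":0,"dz":-288,"yaw":0.8},{"hand":1,"dx":-180,"dy":0,"dz":-324,"yaw":0.9},{"hand":1,"dx":-200,"dy":0,"dz":-360,"yaw":0.99},{"hand":1,"dx":-220,"dy":0,"dz":-396,"yaw":0.99},{"hand":1,"dx":-240,"dy":0,"dz":-432,"yaw":0.99}]' 20
```

```text
clock: 1.15
position: [0.553, 0.171, 0.2313]
tool_rot: [-1.571, 0.0, 0.156]
force: [0.2, 1.2, -0.2]
grip_width: 0.0004
```

```bash
python3 -m crank '[{"hand":1,"dx":17,"dy":0,"dz":-28,"yaw":0},{"hand":1,"dx":35,"dy":0,"dz":-57,"yaw":0},{"hand":1,"dx":52,"dy":0,"dz":-86,"yaw":0},{"hand":1,"dx":69,"dy":0,"dz":-114,"yaw":0},{"hand":1,"dx":69,"dy":0,"dz":-114,"yaw":0},{"hand":1,"dx":69,"dy":35,"dz":-114,"yaw":0},{"hand":1,"dx":69,"dy":70,"dz":-114,"yaw":0},{"hand":1,"dx":69,"dy":100,"dz":-114,"yaw":0},{"hand":1,"dx":69,"dy":120,"dz":-114,"yaw":0},{"hand":1,"dx":69,"dy":120,"dz":-114,"yaw":0}]'
python3 - <<'E'
from workcell import bot
import cv2
for n in ("side","top"):
    cv2.imwrite(f"pics/{n}1.png",bot.grab_frame(n)[:,:,::-1])
E
```

```text
clock: 1.98
position: [0.6358, 0.0707, 0.107]
tool_rot: [-1.571, 0.006, 0.156]
force: [-0.8, 0.3, 0.8]
grip_width: -0.0003
```

View pics/side1.png

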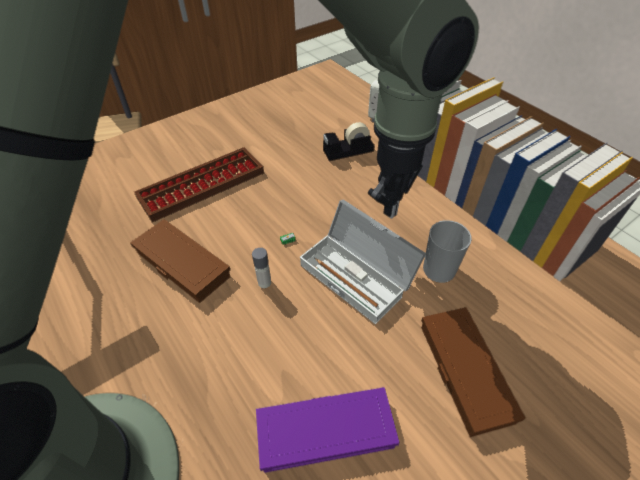

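View pics/top1.png

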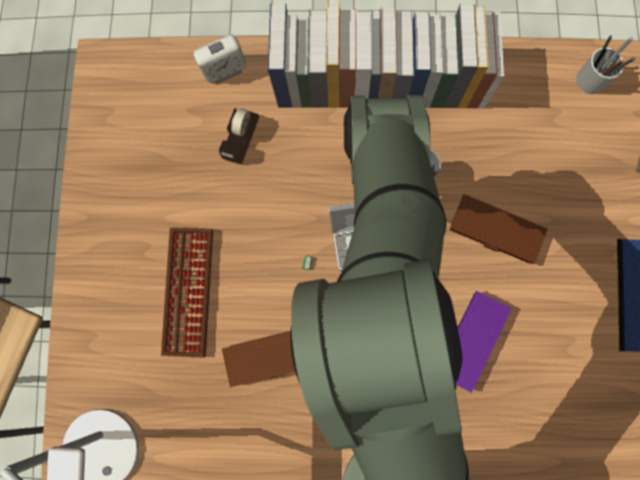

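```bash
python3 - <<'E'
import cv2
a=cv2.imread("pics/side1.png");cv2.imwrite("pics/sc1.png",cv2.resize(a[140:320,290:480],(800,758)[:2],interpolation=cv2.INTER_CUBIC)[:600])
E
python3 -m crank '[{"hand":1,"dx":5,"dy":0,"dz":0,"yaw":0},{"hand":1,"dx":10,"dy":0,"dz":0,"yaw":0},{"hand":1,"dx":10,"dy":0,"dz":0,"yaw":0},{"hand":1,"dx":10,"dy":10,"dz":0,"yaw":0},{"hand":1,"dx":10,"dy":20,"dz":0,"yaw":0},{"hand":1,"dx":10,"dy":27,"dz":0,"yaw":0},{"hand":1,"dx":10,"dy":27,"dz":0,"yaw":0},{"hand":1,"dx":10,"dy":27,"dz":0,"yaw":0}]'
```

```text
clock: 2.75
position: [0.6476, 0.0722, 0.0835]
tool_rot: [-1.571, 0.001, 0.156]
force: [0.8, 0.8, 0.1]
grip_width: 0.0
```

View pics/sc1.png

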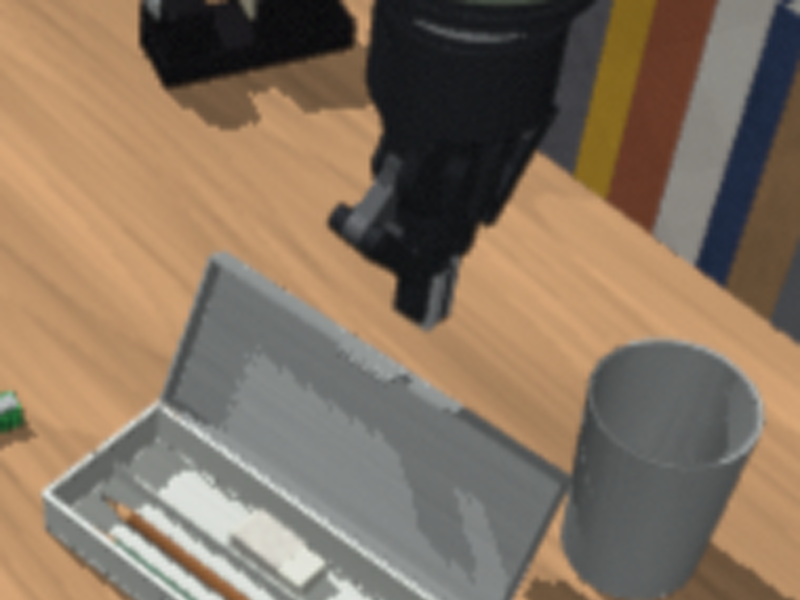

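```bash
python3 -m crank '[{"hand":1,"dx":-4},{"hand":1,"dx":-8},{"hand":1,"dx":-12},{"hand":1,"dx":-16},{"hand":1,"dx":-20},{"hand":1,"dx":-24},{"hand":1,"dx":-28},{"hand":1,"dx":-32}]'
python3 - <<'E'
from workcell import bot
import cv2
a=bot.grab_frame("side")[:,:,::-1]
cv2.imwrite("pics/sc2.png",cv2.resize(a[140:320,290:480],(800,758)[:2],interpolation=cv2.INTER_CUBIC)[:640:][:600])
E
```

```text
$[0]: bad value
```

View pics/sc2.png

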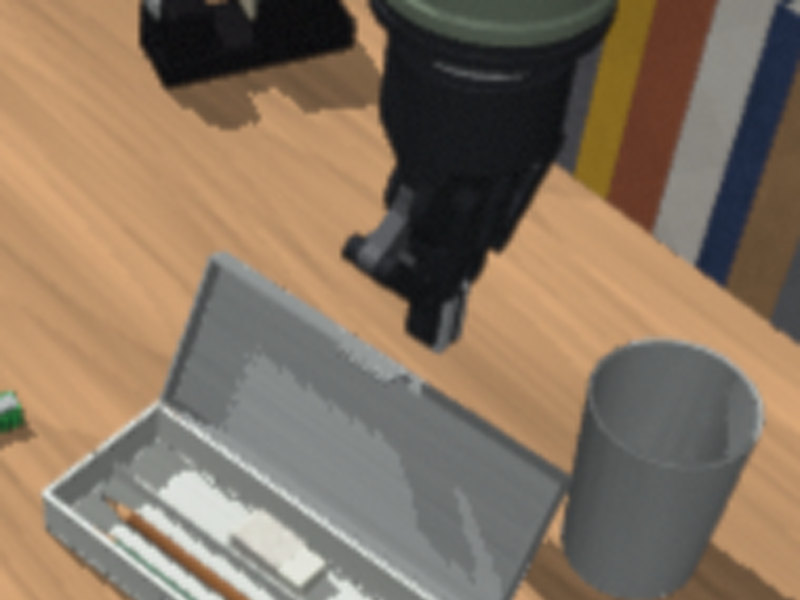

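Run:
```python
from h import *
cx,cy,a=.5305,.053,.155
def W(x,y,z): return [cx+np.cos(a)*x-np.sin(a)*y, cy+np.sin(a)*x+np.cos(a)*y, z]
def crop(p): return (p-[290,140])*[800/190,758/180]
print(crop(proj('side',[bot.observe()['position']])))
for th in (1.83,1.95,2.0):
  print(th,crop(proj('side',[W(.042-u*np.cos(th)+v*np.sin(th),y,.022+u*np.sin(th)+v*np.cos(th)) for u,v,y in[(.084,.012,-.1),(.084,.012,0),(.084,.012,.1),(.084,0,-.1),(.084,0,.1)]]).astype(float)).round().tolist())
```

```text
[[429.27074075 336.70378487]]
1.83 [[558.0, 487.0], [373.0, 364.0], [208.0, 254.0], [543.0, 498.0], [191.0, 262.0]]
1.95 [[569.0, 482.0], [385.0, 360.0], [221.0, 252.0], [555.0, 490.0], [205.0, 257.0]]
2.0 [[573.0, 480.0], [390.0, 359.0], [226.0, 251.0], [560.0, 487.0], [210.0, 255.0]]
```

```bash
python3 -m crank '[{"hand":1,"dx":-4,"dy":0,"dz":0,"yaw":0},{"hand":1,"dx":-8,"dy":0,"dz":0,"yaw":0},{"hand":1,"dx":-12,"dy":0,"dz":0,"yaw":0},{"hand":1,"dx":-16,"dy":0,"dz":0,"yaw":0},{"hand":1,"dx":-20,"dy":0,"dz":0,"yaw":0},{"hand":1,"dx":-24,"dy":0,"dz":0,"yaw":0},{"hand":1,"dx":-28,"dy":0,"dz":0,"yaw":0},{"hand":1,"dx":-32,"dy":0,"dz":0,"yaw":0}]'
python3 - <<'E'
from workcell import bot
import cv2
a=bot.grab_frame("side")[:,:,::-1]
cv2.imwrite("pics/sc3.png",cv2.resize(a[140:320,290:480],(800,758)[:2],interpolation=cv2.INTER_CUBIC)[:600])
print(bot.observe()['force'])
E
```

```text
clock: 3.47
position: [0.6166, 0.0674, 0.0849]
tool_rot: [-1.571, -0.001, 0.156]
force: [0.8, 0.5, 0.3]
grip_width: -0.0
[ 0.93173728 -0.08239401  0.34694631]
```

View pics/sc3.png

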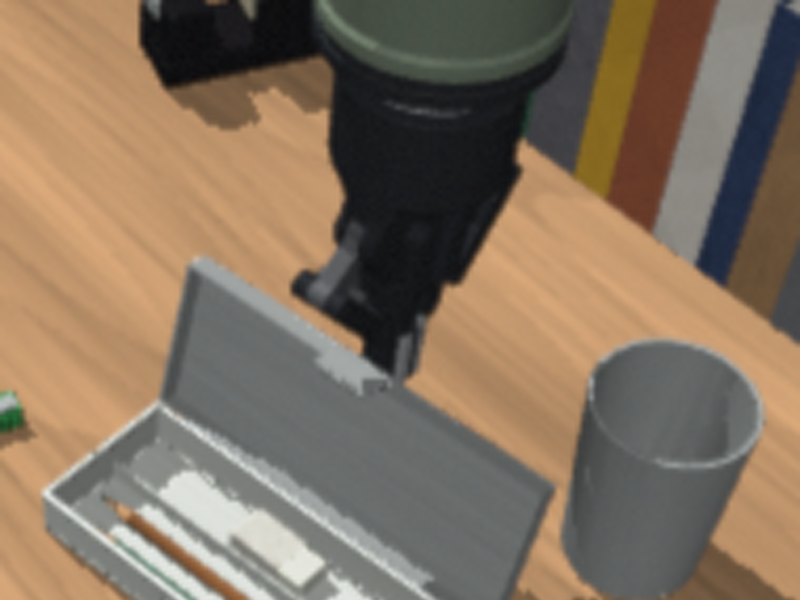

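The finger is pushing the lid forward with about 1 N, and the tin's front corner is still at (45,495) in the crop. I'll keep pushing.

```bash
python3 -m crank '[{"hand":1,"dx":-4,"dy":0,"dz":0,"yaw":0},{"hand":1,"dx":-8,"dy":0,"dz":0,"yaw":0},{"hand":1,"dx":-12,"dy":0,"dz":0,"yaw":0},{"hand":1,"dx":-16,"dy":0,"dz":0,"yaw":0},{"hand":1,"dx":-20,"dy":0,"dz":0,"yaw":0},{"hand":1,"dx":-24,"dy":0,"dz":0,"yaw":0},{"hand":1,"dx":-28,"dy":0,"dz":0,"yaw":0},{"hand":1,"dx":-32,"dy":0,"dz":0,"yaw":0},{"hand":1,"dx":-36,"dy":0,"dz":0,"yaw":0},{"hand":1,"dx":-40,"dy":0,"dz":0,"yaw":0}]'
python3 - <<'E'
from workcell import bot
import cv2
a=bot.grab_frame("side")[:,:,::-1]
cv2.imwrite("pics/sc4.png",cv2.resize(a[140:320,290:480],(800,758)[:2],interpolation=cv2.INTER_CUBIC)[:760][130:730])
print(bot.observe()['force'])
E
```

```text
clock: 4.35
position: [0.5765, 0.0611, 0.0843]
tool_rot: [-1.571, 0.0, 0.156]
force: [1.0, -0.3, -0.6]
grip_width: -0.0004
[0.10131116 0.05376934 0.78618715]
```

View pics/sc4.png

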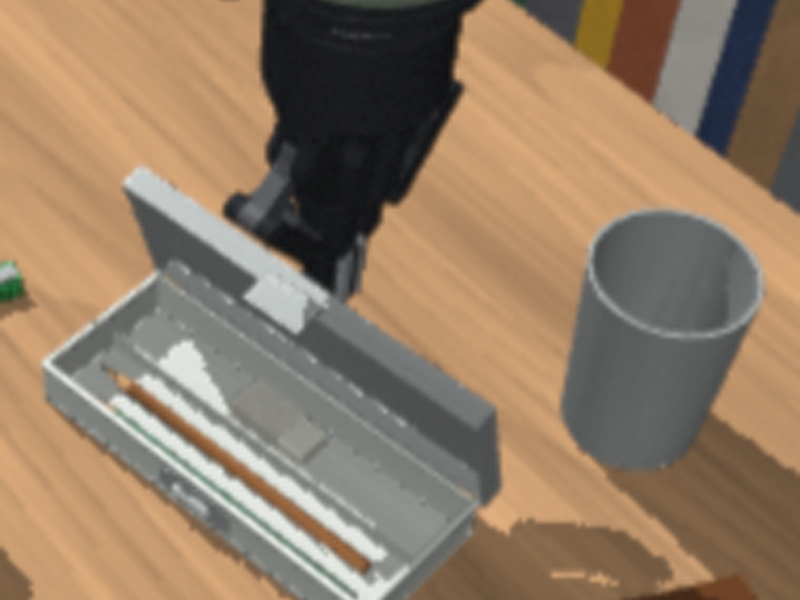

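```bash
python3 -m crank '[{"hand":1,"dx":-4,"dy":0,"dz":0,"yaw":0},{"hand":1,"dx":-8,"dy":0,"dz":0,"yaw":0},{"hand":1,"dx":-12,"dy":0,"dz":0,"yaw":0},{"hand":1,"dx":-16,"dy":0,"dz":0,"yaw":0},{"hand":1,"dx":-20,"dy":0,"dz":0,"yaw":0},{"hand":1,"dx":-24,"dy":0,"dz":0,"yaw":0},{"hand":1,"dx":-28,"dy":0,"dz":0,"yaw":0},{"hand":1,"dx":-32,"dy":0,"dz":0,"yaw":0},{"hand":1,"dx":-36,"dy":0,"dz":0,"yaw":0},{"hand":1,"dx":-40,"dy":0,"dz":0,"yaw":0},{"hand":1,"dx":-44,"dy":0,"dz":0,"yaw":0}]'
python3 - <<'E'
from workcell import bot
import cv2
a=bot.grab_frame("side")[:,:,::-1]
cv2.imwrite("pics/sc5.png",cv2.resize(a[140:320,290:480],(800,758)[:2],interpolation=cv2.INTER_CUBIC)[:760][130:730])
print(bot.observe()['force'])
E
```

```text
clock: 5.32
position: [0.533, 0.0543, 0.0843]
tool_rot: [-1.571, -0.0, 0.156]
force: [0.7, 0.2, -0.3]
grip_width: -0.0001
[ 0.15094075 -0.1851182   0.23047717]
```

View pics/sc5.png

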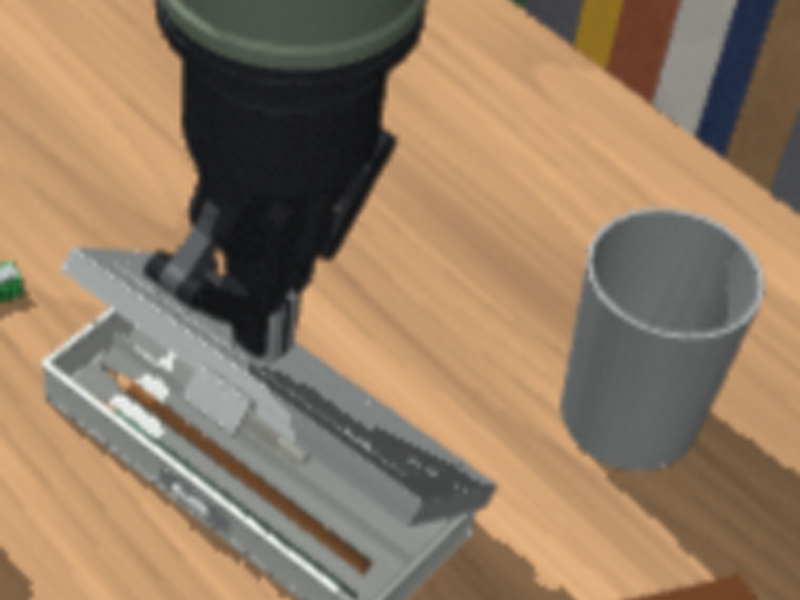

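```bash
python3 -m crank '[{"hand":1,"dx":-4,"dy":0,"dz":0,"yaw":0},{"hand":1,"dx":-8,"dy":0,"dz":0,"yaw":0},{"hand":1,"dx":-12,"dy":0,"dz":0,"yaw":0},{"hand":1,"dx":-16,"dy":0,"dz":0,"yaw":0},{"hand":1,"dx":-20,"dy":0,"dz":0,"yaw":0},{"hand":1,"dx":-24,"dy":0,"dz":0,"yaw":0},{"hand":1,"dx":-28,"dy":0,"dz":0,"yaw":0},{"hand":1,"dx":-32,"dy":0,"dz":0,"yaw":0},{"hand":1,"dx":-36,"dy":0,"dz":0,"yaw":0},{"hand":1,"dx":-39,"dy":0,"dz":0,"yaw":0},{"hand":1,"dx":-39,"dy":0,"dz":0,"yaw":0},{"hand":1,"dx":-39,"dy":0,"dz":0,"yaw":0}]'
python3 - <<'E'
from workcell import bot
import cv2
a=bot.grab_frame("side")[:,:,::-1]
cv2.imwrite("pics/sc6.png",cv2.resize(a[140:320,290:480],(800,758)[:2],interpolation=cv2.INTER_CUBIC)[:760][130:730])
print(bot.observe()['force'])
E
```

```text
clock: 6.37
position: [0.4949, 0.0483, 0.0844]
tool_rot: [-1.571, -0.0, 0.156]
force: [-0.2, -0.0, 0.8]
grip_width: 0.0002
[0.83022205 0.83401997 0.57658291]
```

View pics/sc6.png

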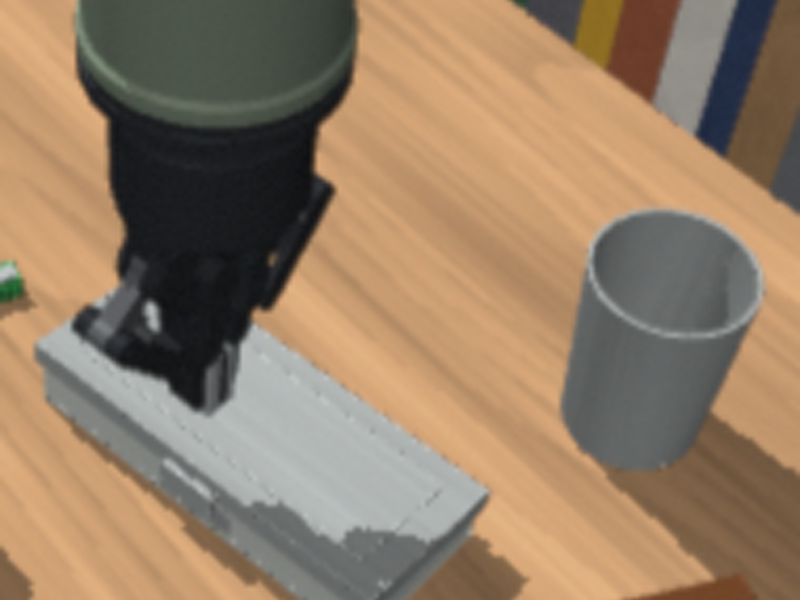

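```bash
python3 -m crank '[{"hand":1,"dx":0,"dy":10,"dz":0,"yaw":0},{"hand":1,"dx":0,"dy":20,"dz":0,"yaw":0},{"hand":1,"dx":0,"dy":30,"dz":0,"yaw":0},{"hand":1,"dx":0,"dy":36,"dz":0,"yaw":0},{"hand":1,"dx":0,"dy":38,"dz":0,"yaw":0},{"hand":1,"dx":0,"dy":40,"dz":0,"yaw":0},{"hand":1,"dx":0,"dy":41,"dz":0,"yaw":0},{"hand":1,"dx":0,"dy":42,"dz":0,"yaw":0},{"hand":1,"dx":0,"dy":43,"dz":0,"yaw":0},{"hand":1,"dx":0,"dy":43,"dz":0,"yaw":0}]'
```

```text
clock: 7.25
position: [0.495, 0.0483, 0.0414]
tool_rot: [-1.571, -0.0, 0.156]
force: [0.2, -0.1, 0.4]
grip_width: 0.0003
```

```bash
python3 -m crank '[{"hand":1,"dx":0,"dy":0.5,"dz":0,"yaw":0},{"hand":1,"dx":0,"dy":1,"dz":0,"yaw":0},{"hand":1,"dx":0,"dy":1.5,"dz":0,"yaw":0},{"hand":1,"dx":0,"dy":2,"dz":0,"yaw":0},{"hand":1,"dx":0,"dy":2,"dz":0,"yaw":0}]'
```

```text
clock: 7.67
position: [0.4948, 0.0483, 0.0394]
tool_rot: [-1.571, 0.0, 0.156]
force: [-2.5, -1.3, 4.9]
grip_width: 0.0004
```

```bash
python3 -m crank '[{"hand":1,"dx":0,"dy":0.5,"dz":0,"yaw":0},{"hand":1,"dx":0,"dy":1,"dz":0,"yaw":0},{"hand":1,"dx":0,"dy":1.5,"dz":0,"yaw":0},{"hand":1,"dx":0,"dy":2,"dz":0,"yaw":0},{"hand":1,"dx":0,"dy":2,"dz":0,"yaw":0}]'
```

```text
clock: 8.08
position: [0.495, 0.0483, 0.0372]
tool_rot: [-1.571, -0.0, 0.156]
force: [-0.7, 0.3, 0.7]
grip_width: -0.0
```

The force dropped from 4.9 N to near zero, so the catch has probably snapped. I'll follow it down to bottom contact to confirm.

```bash
python3 -m crank '[{"hand":1,"dx":0,"dy":0.5,"dz":0,"yaw":0},{"hand":1,"dx":0,"dy":1,"dz":0,"yaw":0},{"hand":1,"dx":0,"dy":1.5,"dz":0,"yaw":0},{"hand":1,"dx":0,"dy":2,"dz":0,"yaw":0},{"hand":1,"dx":0,"dy":2.5,"dz":0,"yaw":0},{"hand":1,"dx":0,"dy":3,"dz":0,"yaw":0},{"hand":1,"dx":0,"dy":3,"dz":0,"yaw":0}]'
```

```text
clock: 8.67
position: [0.4949, 0.0483, 0.0342]
tool_rot: [-1.571, 0.0, 0.156]
force: [-0.0, -0.4, 0.0]
grip_width: 0.0002
```

```bash
python3 -m crank '[{"hand":1,"dx":0,"dy":0.5,"dz":0,"yaw":0},{"hand":1,"dx":0,"dy":1,"dz":0,"yaw":0},{"hand":1,"dx":0,"dy":1,"dz":0,"yaw":0},{"hand":1,"dx":0,"dy":1,"dz":0,"yaw":0}]'
```

```text
clock: 9.0
position: [0.495, 0.0483, 0.0337]
tool_rot: [-1.571, -0.0, 0.156]
force: [-3.2, 0.5, 12.1]
grip_width: 0.0002
```

It bottoms at z = 33.7 mm with 12 N, which matches the shut height of 34 mm. Next: lift straight up, move aside and look.

```bash
python3 -m crank '[{"hand":1,"dx":0,"dy":-2,"dz":0,"yaw":0},{"hand":1,"dx":0,"dy":-10,"dz":0,"yaw":0},{"hand":1,"dx":0,"dy":-30,"dz":0,"yaw":0},{"hand":1,"dx":0,"dy":-60,"dz":0,"yaw":0},{"hand":1,"dx":0,"dy":-100,"dz":0,"yaw":0},{"hand":1,"dx":0,"dy":-140,"dz":0,"yaw":0},{"hand":1,"dx":0,"dy":-180,"dz":0,"yaw":0},{"hand":1,"dx":0,"dy":-200,"dz":30,"yaw":0},{"hand":1,"dx":0,"dy":-200,"dz":70,"yaw":0},{"hand":1,"dx":0,"dy":-200,"dz":110,"yaw":0},{"hand":1,"dx":0,"dy":-200,"dz":150,"yaw":0},{"hand":1,"dx":0,"dy":-200,"dz":190,"yaw":0}]'
python3 -m crank '[{"hand":1,"dx":0,"dy":0,"dz":40,"yaw":0},{"hand":1,"dx":0,"dy":0,"dz":80,"yaw":0},{"hand":1,"dx":0,"dy":0,"dz":120,"yaw":0},{"hand":1,"dx":0,"dy":0,"dz":150,"yaw":0},{"hand":1,"dx":0,"dy":0,"dz":150,"yaw":0},{"hand":1,"dx":0,"dy":0,"dz":150,"yaw":0}]'
python3 - <<'E'
from h import *
cx,cy,a=.5305,.053,.155
def W(x,y,z): return [cx+np.cos(a)*x-np.sin(a)*y, cy+np.sin(a)*x+np.cos(a)*y, z]
out=[]
for n in('top','side'):
  img=bot.grab_frame(n)[:,:,::-1].copy();cv2.imwrite(f"pics/end_{n}.png",img)
  big=cv2.resize(img,None,fx=4,fy=4,interpolation=cv2.INTER_CUBIC)
  for th,col in((0,(0,0,255)),(.085,(0,255,255))):
    L=[W(.042-u*np.cos(th)+.012*np.sin(th),y,.022+u*np.sin(th)+.012*np.cos(th)) for u,y in[(0,-.1),(0.084,-.1),(0.084,.1),(0,.1)]]
    cv2.polylines(big,[np.int32((proj(n,L)+.5)*4)],True,col,1)
  u,v=proj(n,[W(0,0,.03)])[0]*4
  out.append(big[int(v)-300:int(v)+300,int(u)-200-(n=='side')*50:int(u)+200+(n=='side')*-50])
  out[-1]=big[int(v)-240:int(v)+240,int(u)-250:int(u)+250]
cv2.imwrite("pics/endchk_top.png",out[0]);cv2.imwrite("pics/endchk_side.png",out[1])
E
```

```text
clock: 10.0
position: [0.4646, 0.2377, 0.2342]
tool_rot: [-1.57, -0.001, 0.156]
force: [1.3, -0.4, 0.2]
grip_width: -0.0003
clock: 10.5
position: [0.4412, 0.3854, 0.2333]
tool_rot: [-1.571, 0.0, 0.159]
force: [0.9, -1.9, -0.0]
grip_width: 0.0001
```

View pics/endchk_side.png

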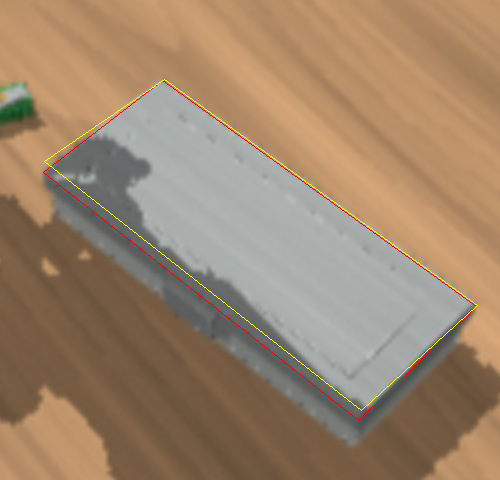

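View pics/endchk_top.png

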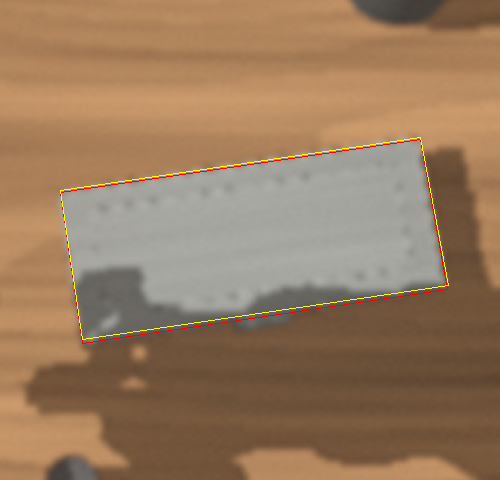

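View pics/end_top.png

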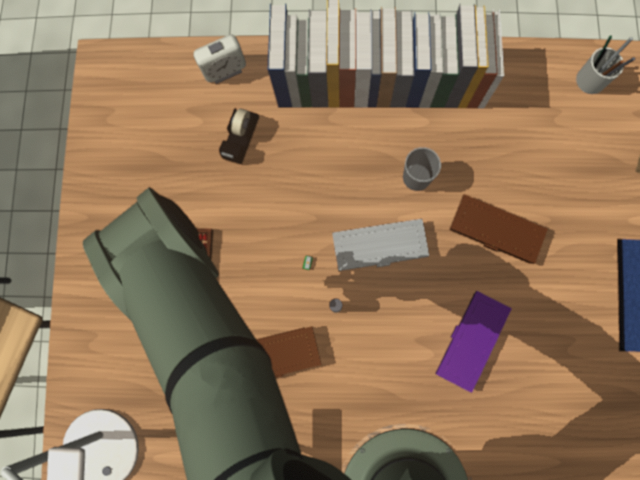

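The lid's front edge lies on the red outline (fully shut; front-left corner at (45,173) in the side crop), not the yellow one (resting on the catch). The tin and the other objects are where they were, so I'm handing in.

```bash
python3 -c "
from workcell import bot
bot.job_done(); print(bot.observe()['clock'])"
```

```text
the job is handed in; nothing more can be done
the job is handed in; nothing more can be done
```

The tin is shut and I've handed the job in, at about 10.6 s on the robot's clock. No verdict is reported.

- **Lid over:** I pushed the raised lid over from behind with closed fingertips. The force readings between moves stayed at about 1 N, and the lid fell onto the catch.
- **Catch:** I then pressed straight down at lid_front. The reading reached 4.9 N and then dropped to near zero, which I took as the snap. That is a little under the stated 6–8 N, but readings come only at the end of each move, so the peak was probably missed. Pressing on, the lid bottomed at z = 33.7 mm with 12 N.
- **Last checks:** With the arm lifted clear, the side view shows the lid's front edge on the fully shut outline, not the one for resting on the catch. The tin still matches its starting pose in both views. The tumbler, sharpener and glue stick look unmoved. The abacus was mostly hidden by the arm in the last top picture, so I did not check it there; the tool never came down near it.
- **Mishap:** One move call was refused because its rows were incomplete. Nothing moved, and I sent it again.

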